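# Spring clip held gaping over a feeding-chart card

### The arm

A 6-joint arm with a two-finger parallel gripper is mounted at the origin on the work surface. World frame = base frame: x ahead of the robot, y to its left, z up, the work surface at z = 0. Lengths are in mm, angles in degrees, forces in N, time in s.
With the tool pointing down it reaches from about 300 to 850 mm from the base axis. Payload 4.2 kg.
Tool frame: the origin (TCP) lies midway between the tips of the shut fingers; the grasp point (between the pads) lies 19 mm behind it (pinch_z is the distance from the TCP to the grasp point, in mm); z points along the fingers, y is the line along which they close (so a half turn about z gives the same grasp; the last joint's range is limited). The gripper opens to 91 mm and grips with 3 to 60 N. Pads are 32 mm wide; open, the fingers measure 118 mm over their backs; the gripper's body (76 mm by 178 mm) begins 60 mm behind the grasp point.
Start: joints at [-76.433, 18.312, 89.639, -0, 72.044, -1.146], TCP at [146.045, -556.16, 213.976] pointing down, gripper open.
Joint ranges: [-177.97, 177.97], [-48.28, 115.42], [12.27, 149.76], [-77.06, 257.06], [2.81, 150.46], [-146.56, 146.56]. Speed limits (degrees/s): [147.25, 147.25, 180, 180, 180, 180].

### API

Orientations are given as [roll, pitch, yaw] about the fixed x, y, z axes, in that order (R = Rz(yaw) Ry(pitch) Rx(roll)).
In Python, from workcell import * gives the robot as it stands.
- The arm moves only by the tool step_arm, never from a script. Its argument "steps" is a list of rows, each a list of 7 numbers: the turn, a rotation vector about the tool's x, y, z in degrees, then the shift along the tool's x, y, z in mm, then the opening, from 0 (shut) to 1 (fully open). In form: [[rx, ry, rz, x, y, z, hand], ...]. A call has exactly 8 rows; each row shifts and turns the commanded pose from where the row before left it, along the tool's axes as they then stand; what a row does not reach is not made up. A row lasts 1/8 s, in which the tool goes at most 62.5 mm and 10.7 degrees, less where a joint would pass 70% of its speed; a pose out of reach is approached as far as the arm can. A call is refused whole if a number of a shift passes 62.5 or a number of a turn 10.7, either way. A call with a gripper value outside its range is refused whole. The fingers move at their own pace and stop on an object; "force" is the grip in N (left out, the last holds). Time passes only in rows, so rows that do not move let the fingers close, or fill a call up. It gives the time, the measured TCP pose, the force, the opening and the grip force at its end, in the units of the state.
- state(): the state, without advancing time (a new reading comes with each control period).
- grab_frame(name): name is "scene" or "top"; returns a dict with "image" (480x640x3 uint8, blue, green, red), "fovy" (degrees; the focal length in pixels is half the picture's height over the tangent of half this angle, whatever the lens; pixels are square), "cx", "cy" (the principal point, pixels), "origin" and "rotation" of the camera in the world. Camera axes: x right, y down, z forward; pixel columns grow to the right and rows downward; lengths in mm; the calibration is good to about 2 mm. A picture is of the moment at which its call begins. There is no depth.
- job_done(): hands the job in; it is judged then, once.
The state is a dict: "time_s": time; "qpos": joint angles; "qvel": joint speeds; "effort": joint torques, N m; "ee_pos": TCP position; "ee_rot": TCP orientation; "force": force on the tool from outside, world axes, zero at the start; "torque": the same for the moment, N m; "gripper_width": finger opening in mm; "gripper_force": force on a finger pad.
Only numpy, scipy, OpenCV 4.12 (cv2) and the standard library are available. Lean on these libraries where they do the work, as an engineer would, in place of code of your own. Each camera call takes 0.05 s, during which the arm holds its last target. There are 200 camera calls.

### The job

The feeding-chart card in its tilting holder has sagged backwards: first stand the card upright, then squeeze the blue spring clip off the rim of the aluminium tin and bring it, handles up, down over the middle of the card's top edge, so that the open jaws gape around the edge with the card between them and touching neither jaw. Finish there, still squeezing the clip wide open in the gripper and holding it still, with the hand clear of the card, so that I can slip the wooden tag in beside the card before the clip bites. Leave the feeder, the dish, the trowel and the tag where they are.

Things in the scene. Friction and masses are not known exactly. Their poses are not given: they have to be found in the camera images.
- stand: Holder of the card, fixed to the bench: dark steel foot 100 (x) x 120 (y) x 10 mm with two knuckles (outer width 104 mm, 36 mm high) that carry a stiff hinge. Origin: centre of the foot's underside. x is the direction in which the card leans back, y runs along the hinge, z up. Its place and yaw vary.
- card_hinge (a point): Point of the holder on the hinge axis at mid-width of the card, 28 mm above the bench; axes as the holder's.
- card (a joint): Lean of the card in rad: 0 = upright, positive = leaning back towards the holder's +x (starts at 0.45 to 0.85; stops at -0.35 and 1.0). The hinge is stiff: the card stays where it is left, and about 1.6 N across its top edge moves it.
- card_top (a point): Middle of the card's top edge, 95 mm from the hinge axis. The card is a white printed plate 100 mm wide (y) and 4 mm thick (x), bare over the upper 77 mm; below it is a 10 mm thick aluminium channel. Axes turn with the card: x normal to the card, y along the edge, z up out of the edge in the card's plane.
- tin: Small open aluminium tin, fixed, 84 (x) x 120 (y) x 55 mm high, walls 3 mm, weighted with gravel up to 30 mm. Origin: centre of its underside. The clip is parked on its +x wall, within 35 mm of the wall's middle.
- clip: Blue spring clip, about 60 g, worked like a clothes peg: two arms 22 mm wide on a pivot pin. Origin: middle of the pin; z up to the handles, x the line along which handles and jaws close, y along the pin. Starts upright, biting the tin wall, pin 24 mm above the rim. Handles lie 4 to 46 mm above the pin and flare: 46 mm over their tops parked, 24 mm and parallel fully squeezed, where they stop.
- clip_mouth (a point): Point of the clip midway between its lips, 38 mm below the pin; axes as the clip's. Fully squeezed the jaws gape 23 mm at the lips and 15 mm at 24 mm below the pin; the pin closes the throat 6 mm below its axis. Below the pin the open arms are up to 42 mm wide (x).
- clip_a_lip (a point): Lower inner edge of the black rubber jaw on the clip's +x side. Distance between both lips = gape: 3 mm parked on the wall, under 2 mm shut, 23 mm fully squeezed. Full squeeze takes about 7 N on each handle 35 mm above the pin; let go, it springs shut.
- clip_b_lip (a point): Lower inner edge of the jaw on the clip's -x side (middle of its width).
- feeder: Bystander, loose: stainless steel bird feeder, upright cylinder 56 mm across, tray foot 84 mm across, 150 mm high with its black press button. Origin: centre of its underside.
- dish: Bystander, loose: white ceramic bird bath dish, 150 mm across, 42 mm high. Origin: centre of its underside.
- trowel: Bystander, loose: green plastic trowel lying flat, 285 mm long along its x (blade towards +x), 64 mm wide, 27 mm high. Origin: on the bench under the front end of the grip.
- tag: Bystander, loose: wooden plant tag lying flat, 96 mm long along its x (pointed end towards +x), 22 mm wide, 5 mm thick. Origin: near the middle of its underside.
Not all that is in view belongs to the job. Leave any pink, turquoise or yellow look-alike of the stand alone.

How it is judged (in metres and radians):
On the way, in this order (a step that is already met when the one before it is completed fails the run):
1. the card stands upright (within 6 degrees) (value of joint card between -0.105 and 0.105 rad and velocity of joint card between -0.1 and 0.1 rad/s), for 0.2 s.
2. the clip is squeezed open in the gripper (gape over 15 mm) and lifted clear of the tin (distance between clip_a_lip and clip_b_lip above 0.015 m and z of clip_mouth in the frame of tin above 0.062 m and contact force between clip and the fingers above 2 N), for 0.1 s.
At the end, for the whole second after the job is handed in: Card upright (6 deg). Clip held still by the fingers (2 N), handles up (14 deg), gape over 18 mm, square to the card (11 deg), lips 5 to 27 mm below the top edge, card within 8 mm of mid-gape, clip within 20 mm of the edge's middle; clip and fingers off the card and holder (under 0.5 N) (value of joint card between -0.105 and 0.105 rad and distance between clip_a_lip and clip_b_lip above 0.018 m and contact force between clip and the fingers above 2 N and x of clip_mouth in the frame of card_top between -0.008 and 0.008 m and y of clip_mouth in the frame of card_top between -0.02 and 0.02 m and z of clip_mouth in the frame of card_top between -0.027 and -0.005 m and angle between the x axis of clip and the x axis of card_top, either way round below 0.2 rad and angle between clip's own z axis and vertical below 0.25 rad and contact force between each of clip, the fingers and stand below 0.5 N and linear speed of clip below 0.02 m/s); the arm keeps its last pose, push and grip.
It fails at once if the feeder is moved more than 20 mm (distance of feeder from where it was at the start of the episode above 0.02 m).
It fails at once if the dish is moved more than 20 mm (distance of dish from where it was at the start of the episode above 0.02 m).
It fails at once if the trowel is moved more than 20 mm (distance of trowel from where it was at the start of the episode above 0.02 m).
It fails at once if the tag is moved more than 20 mm (distance of tag from where it was at the start of the episode above 0.02 m).
It also fails if it takes over 58 s, if anything falls off the work surface, if the arm or the gripper's body presses on something with over 40 N, if the wrist force passes 120 N, or if a joint passes its speed limit or range.

## Working session

There is one attempt and no reset: what is moved stays moved. The work goes in short steps, Python scripts to look and compute and a tool call to move; the robot and the scene stay as the last step left them, time stands still between calls to the robot, and variables do not carry over. Pictures are saved under pics/ and viewed, at most 10 in all, crops included, and the job is handed in when it is done.

Besides the shell and the picture viewer there is one more tool, called after "Call:" as name(argument=value, ...), one argument or row to a line, values as JSON. step_arm: Moves the arm, as the interface text tells. Its arguments: {"type":"object","properties":{"steps":{"type":"array","items":{"type":"array","items":{"type":"number"}}},"force":{"type":"number"}},"required":["steps"]}

```bash
ls; mkdir -p pics
python3 - <<'E'
from workcell import *
import cv2
for n in("scene","top"):
    f=grab_frame(n); cv2.imwrite(f"pics/{n}0.png",f["image"])
    print(n,f["fovy"],f["cx"],f["cy"],f["origin"],f["rotation"],{k for k in f})
s=state();print(s)
E
```

```text
pics
scene 44.60895750417967 313.72080559277043 248.5676290218962 [ 917.06607448 -724.38653744 1078.55806609] [-140.29479284   -0.55183824   31.09145387] {'cx', 'rotation', 'image', 'origin', 'fovy', 'cy'}
top 54.3683730875631 317.68077735233555 250.92557728411208 [ 313.08380012  -29.21545833 1134.48636528] [-1.68742752e+02  1.00994708e-01 -9.03352639e+01] {'cx', 'rotation', 'image', 'origin', 'fovy', 'cy'}
{'time_s': 0.1, 'qpos': array([-7.64335550e+01,  1.83490446e+01,  8.97004534e+01, -1.51321951e-03,
        7.20437908e+01, -1.14474570e+00]), 'qvel': array([-0.0860805 , -0.08088841, -0.08107004, -0.01670422, -0.05272051,
        0.00821225]), 'effort': array([ 3.73642706e-04, -4.13331914e+01, -2.32509702e+01,  7.28300144e-02,
        4.21616295e-02, -5.91426692e-05]), 'ee_pos': array([ 145.91574085, -555.70332622,  213.18663381]), 'ee_rot': array([-1.79906701e+02, -4.25280917e-04,  1.47116581e+01]), 'force': array([-0.06220588, -0.46701521, -0.64094205]), 'torque': array([ 0.04352644, -0.00442842,  0.01535991]), 'gripper_force': 0.0, 'gripper_width': 91.18864408149463}
```

View pics/scene0.png

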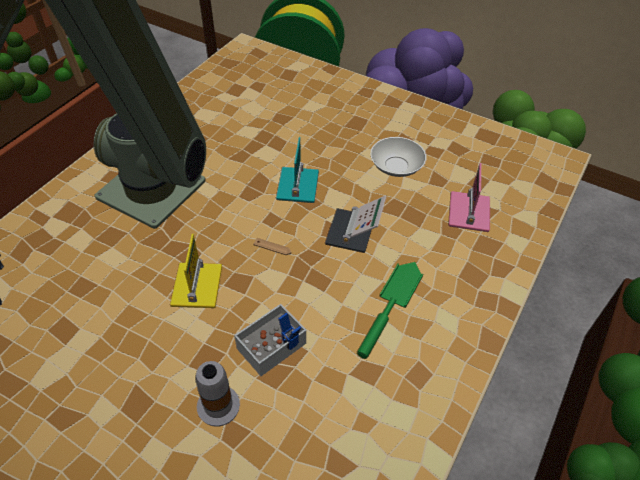

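View pics/top0.png

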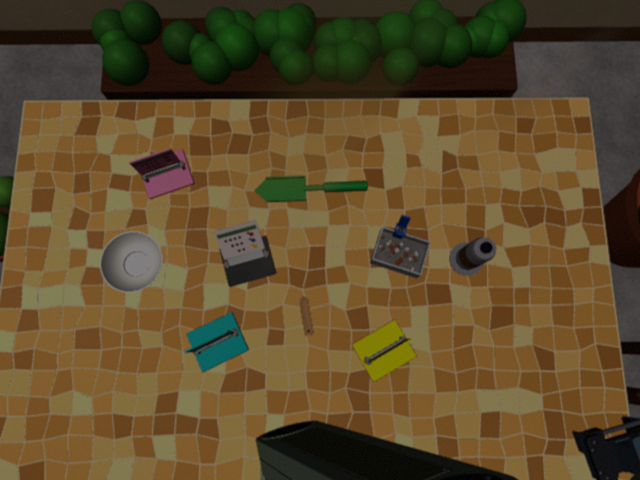

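The real stand (dark steel foot, white card) is at scene (350,228) and top (245,255). Its look-alikes, in scene pixels, are turquoise (298,183), pink (470,208) and yellow (197,283). The blue clip is at scene (290,328) and top (402,226), on the tin wall. I'll check this choice in one close montage.

```bash
cat > h.py <<'E'
import numpy as np, cv2
from scipy.spatial.transform import Rotation as R
from workcell import *
def cam(f):
    h=f["image"].shape[0]; F=h/2/np.tan(np.radians(f["fovy"])/2)
    return dict(F=F,c=np.array([f["cx"],f["cy"]]),o=np.array(f["origin"]),R=R.from_euler("xyz",f["rotation"],degrees=True).as_matrix())
def ray(c,p):
    d=c["R"]@np.array([(p[0]-c["c"][0])/c["F"],(p[1]-c["c"][1])/c["F"],1]); return d/np.linalg.norm(d)
def plane(c,p,z): d=ray(c,p); return c["o"]+d*(z-c["o"][2])/d[2]
def tri(c1,p1,c2,p2):
    a,b=ray(c1,p1),ray(c2,p2); t=np.linalg.lstsq(np.c_[a,-b],c2["o"]-c1["o"],rcond=None)[0]
    x,y=c1["o"]+a*t[0],c2["o"]+b*t[1]; return (x+y)/2,np.linalg.norm(x-y)
def proj(c,X): v=c["R"].T@(np.array(X)-c["o"]); return c["c"]+c["F"]*v[:2]/v[2]
def crop(im,x,y,w=100,h=75,k=4):
    o=cv2.resize(im[y:y+h,x:x+w],None,fx=k,fy=k,interpolation=cv2.INTER_CUBIC)
    for i in range(0,w,10): cv2.line(o,(i*k,0),(i*k,6 if (x+i)%50 else 14),(255,255,255),1)
    for i in range(0,h,10): cv2.line(o,(0,i*k),(6,i*k),(255,255,255),1)
    return o
E
python3 - <<'E'
from h import *
s=cv2.imread("pics/scene0.png");t=cv2.imread("pics/top0.png")
m=np.vstack([np.hstack([crop(s,310,185),crop(s,220,300)]),np.hstack([crop(t,195,210),crop(t,350,205)])])
cv2.imwrite("pics/m1.png",np.clip(m*1.4,0,255).astype(np.uint8))
E
```

```text
(no output)
```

View pics/m1.png

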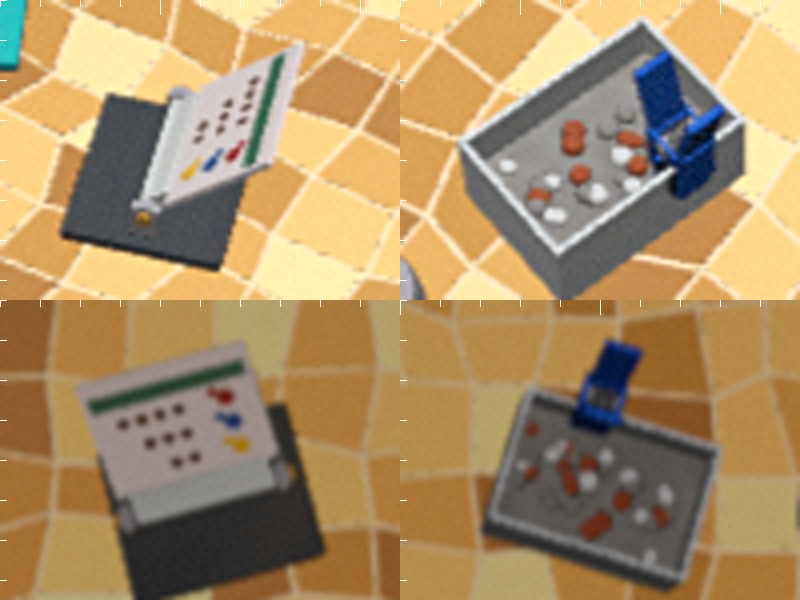

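The close-up confirms the choice: white printed card on the dark foot, and blue clip on the tin's +x wall. Next I'll triangulate.

```bash
cat > cams.py <<'E'
from h import *
import json,os
if not os.path.exists("cams.json"):
    d={}
    for n in("scene","top"):
        f=grab_frame(n); d[n]={k:(v.tolist() if hasattr(v,"tolist") else v) for k,v in cam(f).items()}
    json.dump(d,open("cams.json","w"))
d=json.load(open("cams.json"))
S,T=[{k:np.array(v) for k,v in d[n].items()} for n in("scene","top")]
E
python3 - <<'E'
from cams import *
np.set_printoptions(precision=1,suppress=True)
P={"card+y":((385,195.8),(214.2,231.2)),"card-y":((376.8,225.8),(255.5,220.5)),
"foot f-y":((365,251.2),None),
"foot-x-y":((326,243.2),(275.8,272.5)),"foot-x+y":((336.2,208.5),(228.7,285)),
"tin+x+y":((305.5,329.5),(382.5,228)),"tin+x-y":((260,362.5),(429.5,242.5)),"tin-x+y":((281.2,305.5),(371.7,261.2)),"tin-x-y":((235.5,336.2),(420.7,276.2)),
"robot base?":None}
for k,v in P.items():
    if v and v[1]: print(k,*tri(S,v[0],T,v[1]))
for k,z in(("foot-x-y",10),("foot-x+y",10),("foot f-y",10),("tin+x+y",55),("tin+x-y",55),("tin-x+y",55),("tin-x-y",55)):
    v=P[k]; print(k,plane(S,v[0],z),v[1] and plane(T,v[1],z))
for n,c in(("scene",S),("top",T)):
    im=cv2.imread(f"pics/{n}0.png"); h=cv2.cvtColor(im,cv2.COLOR_BGR2HSV)
    m=cv2.inRange(h,(105,120,40),(125,255,255)); k,l,st,ce=cv2.connectedComponentsWithStats(m)
    for i in range(1,k):
        if st[i,4]>15: print(n,st[i],ce[i])
E
```

```text
card+y [565.4 206.1  97.8] 3.4798651320088565
card-y [591.2 113.1  94.9] 2.54508862672705
foot-x-y [483.7  73.2   7.4] 1.993632059413666
foot-x+y [451.2 184.4  11.5] 7.308134048879785
tin+x+y [ 582.8 -183.3   53.9] 0.20725412607059127
tin+x-y [ 546.5 -293.5   53.7] 1.0126386691193807
tin-x+y [ 504.6 -155.8   45.9] 1.06424560822217
tin-x-y [ 467.7 -269.    49.3] 1.3332161320468903
foot-x-y [484.1  70.5  10. ] [484.1  73.6  10. ]
foot-x+y [448.2 182.7  10. ] [454.2 187.2  10. ]
foot f-y [575.3  97.4  10. ] None
tin+x+y [ 583.1 -183.9   55. ] [ 582.6 -183.    55. ]
tin+x-y [ 546.6 -294.4   55. ] [ 546.6 -292.9   55. ]
tin-x+y [ 508.7 -160.5   55. ] [ 502.6 -155.1   55. ]
tin-x-y [ 470.7 -271.1   55. ] [ 466.4 -268.2   55. ]
scene [279 313  22  37 347] [288.5 330.6]
top [394 216  16  21 148] [401.8 225.4]
```

Run:
```python
from cams import *
np.set_printoptions(precision=1,suppress=True)
for p in((282.75,315.25),(296.25,328.5)): print(plane(S,p,125),proj(T,plane(S,p,125)))
x=np.array([.949,-.314]);y=np.array([.314,.949])
a,b=np.array([582.9,-183.4]),np.array([546.6,-293.5]); w=(a+b)/2-1.5*x
for s in(0,15,25,35):
    c=w+y*s
    for n,o in(("in",-22),("out",22)):
        print(s,n,proj(S,[*(c+x*o),125]),proj(T,[*(c+x*o),125]))
t=cv2.imread("pics/top0.png");s=cv2.imread("pics/scene0.png")
m=np.hstack([crop(s,265,300,50,75,8),crop(t,380,200,50,75,8)])
cv2.imwrite("pics/m2.png",np.clip(m*1.6,0,255).astype(np.uint8))
```

```text
[ 551.5 -216.5  125. ] [402.3 233.8]
[ 589.8 -228.2  125. ] [406.8 217.1]
0 in [274.7 318.6] [409.  237.8]
0 out [289.1 333.7] [414.4 219.5]
15 in [280.7 314.4] [402.5 235.7]
15 out [295.2 329.3] [407.9 217.5]
25 in [284.8 311.6] [398.2 234.4]
25 out [299.2 326.4] [403.6 216.2]
35 in [288.8 308.8] [393.9 233. ]
35 out [303.3 323.5] [399.3 214.8]
```

View pics/m2.png

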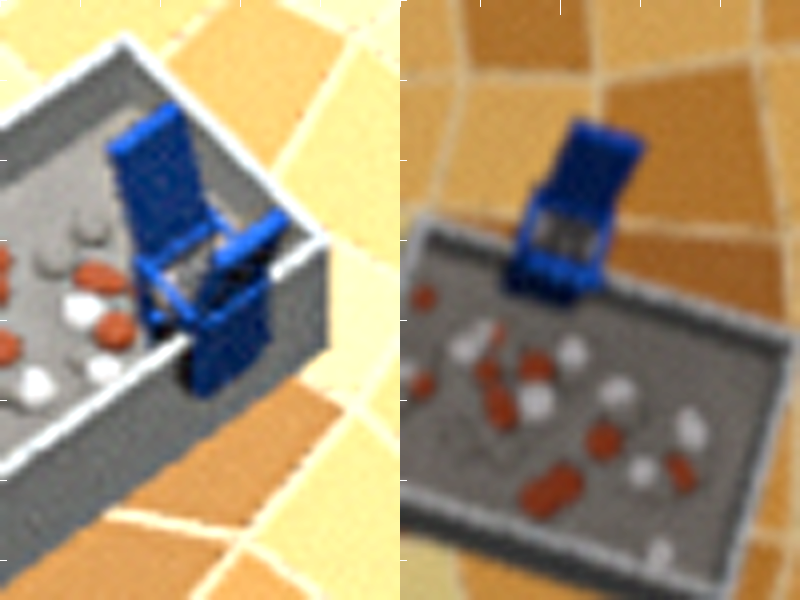

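Run:
```python
from cams import *
np.set_printoptions(precision=1,suppress=True)
x=np.array([.949,-.314]);y=np.array([.314,.949])
a,b=np.array([582.9,-183.4]),np.array([546.6,-293.5]); w=(a+b)/2-1.5*x
for n,p,q in(("out",(296.4,329.2),(406.1,216.7)),("in",(283.4,316.1),(399.4,235.6)),("o1",(265+218/8,300+255/8),(380+243/8,200+145/8)),("o2",(265+285/8,300+212/8),(380+175/8,200+122/8))):
    X,e=tri(S,p,T,q);print(n,X,e,(X[:2]-w)@x,(X[:2]-w)@y)
print(w)
s=state();print(s["qpos"],s["ee_pos"],s["ee_rot"])
```

```text
out [ 590.7 -227.6  122.8] 1.7294997917314667 22.722807738816634 18.437869833640676
in [ 549.8 -211.9  114.7] 0.26270229608653906 -21.005399841066165 20.543748097276985
o1 [ 587.3 -236.9  123.2] 1.689401350658255 22.383348679002225 8.499238129656852
o2 [ 594.2 -218.3  122.6] 1.5389562120825595 23.15402387932072 28.42068064274115
[ 563.3 -238. ]
[-76.4  18.3  89.7   0.   72.   -1.1] [ 146.  -555.9  213.4] [-179.9   -0.    14.7]
```

Call:
step_arm(
  steps=[
    [0,0,-10.5,0,0,-12,0],
    [0,0,-10.5,0,0,-12,0],
    [0,0,-10.5,0,0,-12,0],
    [0,0,-10.5,0,0,-12,0],
    [0,0,-10.5,0,0,-12,0],
    [0,0,-10.5,0,0,-12,0],
    [0,0,-10.5,0,0,-12,0],
    [0,0,-7.1,0,0,0,0],
  ],
  force=20,
)

```text
time_s: 1.2
ee_pos: [146.1, -556.5, 298.9]
ee_rot: [180.0, 0.1, 95.6]
force: [-0.4, -0.4, -0.9]
gripper_width: 14.1
gripper_force: 0.0
```

```bash
cat > g.py <<'E'
import sys
from cams import *
np.set_printoptions(precision=1,suppress=True)
def go(x,y,z,psi):
    s=state(); M=R.from_euler("xyz",s["ee_rot"],degrees=True).as_matrix()
    D=R.from_euler("xyz",[180,0,psi],degrees=True).as_matrix()
    print("t %.2f pos %s rot %s q1 %.1f q6 %.1f F %s w %.1f g %.1f"%(s["time_s"],s["ee_pos"],s["ee_rot"],s["qpos"][0],s["qpos"][5],s["force"],s["gripper_width"],s["gripper_force"]))
    print("turn",R.from_matrix(M.T@D).as_rotvec(degrees=True),"shift",M.T@(np.array([x,y,z])-s["ee_pos"]), "shift in target axes",D.T@(np.array([x,y,z])-s["ee_pos"]))
if __name__=="__main__": go(*map(float,sys.argv[1:]))
E
python3 g.py 621 171 300 105.8
python3 - <<'E'
from cams import *
np.set_printoptions(precision=1,suppress=True)
print("trowel tip",plane(T,(255,189),10),"feeder",plane(S,(218,408),5),"tag",plane(T,(307,316),5))
E
```

```text
t 1.20 pos [ 146.1 -556.5  298.9] rot [180.    0.1  95.6] q1 -76.4 q6 -82.0 F [-0.4 -0.4 -0.9] w 14.1 g 0.0
turn [  0.    0.1 -10.2] shift [678.  543.2  -2.2] shift in target axes [570.7 655.   -1.1]
trowel tip [697.  128.5  10. ] feeder [ 514.9 -397.5    5. ] tag [379.  -2.   5.]
```

Call:
step_arm(
  steps=[
    [0,0,-10.5,0,0,0,0],
    [0,0,0,38,43.7,0,0],
    [0,0,0,38,43.7,0,0],
    [0,0,0,38,43.7,0,0],
    [0,0,0,38,43.7,0,0],
    [0,0,0,38,43.7,0,0],
    [0,0,0,38,43.7,0,0],
    [0,0,0,38,43.7,0,0],
  ],
)

```text
time_s: 2.2
ee_pos: [368.5, -215.2, 298.0]
ee_rot: [180.0, 0.0, 105.8]
force: [1.2, 0.1, -1.0]
gripper_width: 0.4
gripper_force: 0.0
```

Call:
step_arm(
  steps=[
    [0,0,0,38,43.7,0,0],
    [0,0,0,38,43.7,0,0],
    [0,0,0,38,43.7,0,0],
    [0,0,0,38,43.7,0,0],
    [0,0,0,38,43.7,0,0],
    [0,0,0,38,43.7,0,0],
    [0,0,0,38,43.7,0,0],
    [0,0,0,38,43.7,0,0],
  ],
)

```text
time_s: 3.2
ee_pos: [622.2, 172.6, 297.6]
ee_rot: [-180.0, 0.0, 105.8]
force: [0.4, 0.1, 1.1]
gripper_width: 0.3
gripper_force: 0.0
```

```bash
python3 g.py 621 171 80 105.8
```

```text
t 3.20 pos [622.2 172.6 297.6] rot [-180.     0.   105.8] q1 14.5 q6 -1.3 F [0.4 0.1 1.1] w 0.3 g 0.0
turn [-0.  0.  0.] shift [ -1.1  -1.5 217.6] shift in target axes [ -1.2  -1.6 217.6]
```

Call:
step_arm(
  steps=[
    [0,0,0,-1,-1,54,0],
    [0,0,0,0,0,54,0],
    [0,0,0,0,0,54,0],
    [0,0,0,0,0,54,0],
    [0,0,0,0,-12,0,0],
    [0,0,0,0,-12,0,0],
    [0,0,0,0,-10,0,0],
    [0,0,0,0,-10,0,0],
  ],
)

```text
time_s: 4.2
ee_pos: [586.8, 159.9, 88.2]
ee_rot: [178.6, 0.0, 105.8]
force: [14.2, 4.9, 13.0]
gripper_width: 0.6
gripper_force: 8.2
```

Call:
step_arm(
  steps=[
    [0,0,0,0,-7,0,0],
    [0,0,0,0,-7,0,0],
    [0,0,0,0,-7,0,0],
    [0,0,0,0,-5,0,0],
    [0,0,0,0,-5,0,0],
    [0,0,0,0,-5,0,0],
    [0,0,0,0,0,0,0],
    [0,0,0,0,0,0,0],
  ],
)

```text
time_s: 5.2
ee_pos: [542.6, 147.6, 81.2]
ee_rot: [-179.8, -0.0, 105.8]
force: [0.4, -0.4, -1.0]
gripper_width: 0.7
gripper_force: 0.0
```

```bash
python3 g.py 530 146 80 105.8
python3 - <<'E'
from cams import *
a=[]
for n in("scene","top"):
    f=grab_frame(n); cv2.imwrite(f"pics/{n}1.png",f["image"]); a.append(f["image"])
m=np.hstack([crop(a[0],310,165,80,100,5),crop(a[1],200,195,80,100,5)])
cv2.imwrite("pics/m3.png",np.clip(m*1.5,0,255).astype(np.uint8))
E
```

```text
t 5.20 pos [542.6 147.6  81.2] rot [-179.8   -0.   105.8] q1 14.0 q6 -1.8 F [ 0.4 -0.4 -1. ] w 0.7 g 0.0
turn [-0.2 -0.   0. ] shift [  1.9 -12.6   1.2] shift in target axes [  1.9 -12.6   1.2]
```

View pics/m3.png

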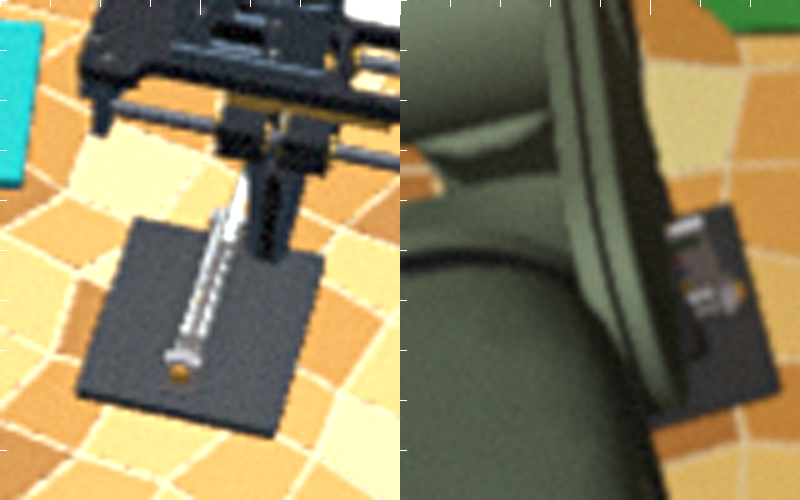

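Run:
```python
from cams import *
np.set_printoptions(precision=1,suppress=True)
u=np.array([.962,.272]);v=np.array([-.272,.962]);h=np.array([515,141.5])
for p in((261,239.4),(257,240.6)):
    X=plane(T,p,122);print(X,(X[:2]-h)@u,(X[:2]-h)@v)
for th in(0,.13,.25,-.15):
    X=[*(h+u*95*np.sin(th)-50*v),28+95*np.cos(th)];print(th,proj(S,X),proj(T,X))
im=[crop(cv2.imread("pics/scene1.png"),330,180,50,75,8),crop(cv2.imread("pics/top1.png"),240,220,50,75,8)]
cv2.imwrite("pics/m4.png",np.clip(np.hstack(im)*1.5,0,255).astype(np.uint8))
```

```text
[541.5  97.1 122. ] 13.41093280141618 -49.92282289893733
[538.8 105.9 122. ] 13.240690462646501 -40.70027666784488
0 [349.6 211.9] [262.5 245. ]
0.13 [354.9 213.3] [261.1 239.8]
0.25 [359.8 214.9] [260.  235.3]
-0.15 [343.4 211. ] [264.2 251.1]
```

View pics/m4.png

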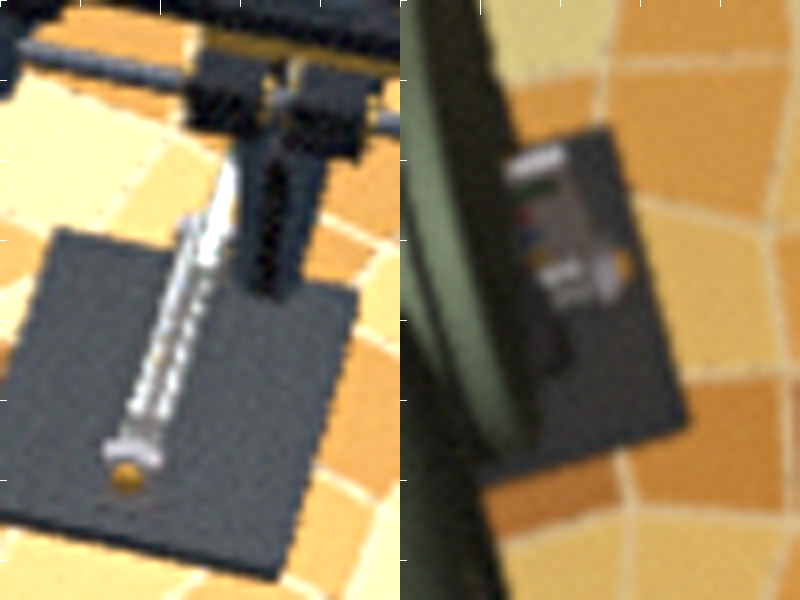

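Lean measures about 0.14 rad in both views: near top corner at scene (355,213) and top (261,239). I'll push about 13 mm more, back off, then lift.

Call:
step_arm(
  steps=[
    [0,0,0,0,-3,0,0],
    [0,0,0,0,-3,0,0],
    [0,0,0,0,-3,0,0],
    [0,0,0,0,-2,0,0],
    [0,0,0,0,-2,0,0],
    [0,0,0,0,0,0,0],
    [0,0,0,0,0,0,0],
    [0,0,0,0,0,0,0],
  ],
)

```text
time_s: 6.3
ee_pos: [530.9, 144.2, 81.7]
ee_rot: [-179.9, 0.0, 105.8]
force: [0.5, -0.6, 1.0]
gripper_width: 0.7
gripper_force: 0.3
```

Call:
step_arm(
  steps=[
    [0,0,0,0,10,0,0],
    [0,0,0,0,20,0,0],
    [0,0,0,0,20,0,0],
    [0,0,0,0,0,-40,0],
    [0,0,0,0,0,-60,0.5],
    [0,0,0,0,0,-60,1],
    [0,0,0,-60,0,0,1],
    [0,0,0,-60,0,0,1],
  ],
)

```text
time_s: 7.3
ee_pos: [613.0, 41.9, 242.9]
ee_rot: [179.9, 0.0, 105.9]
force: [0.0, 1.2, -1.2]
gripper_width: 37.7
gripper_force: 0.0
```

Call:
step_arm(
  steps=[
    [0,0,0,-60,0,0,1],
    [0,0,0,-60,0,0,1],
    [0,0,10,-30,0,0,1],
    [0,0,10,0,0,0,1],
    [0,0,10,0,0,0,1],
    [0,0,4,0,0,0,1],
    [0,0,0,0,0,0,1],
    [0,0,0,0,0,0,1],
  ],
)

```text
time_s: 8.3
ee_pos: [653.0, -101.8, 241.7]
ee_rot: [-180.0, 0.0, 71.9]
force: [-0.1, 0.6, -0.2]
gripper_width: 91.0
gripper_force: 0.0
```

```bash
python3 g.py 569.1 -220.4 240 71.7
python3 - <<'E'
from cams import *
a=[]
for n in("scene","top"):
    f=grab_frame(n); cv2.imwrite(f"pics/{n}2.png",f["image"]); a.append(f["image"])
m=np.hstack([crop(a[0],320,185,50,75,8),crop(a[1],205,215,80,75,5)[:,:400] if 0 else cv2.resize(crop(a[1],200,215,80,75,5),(640,600))[:,:0] if 0 else cv2.copyMakeBorder(crop(a[1],205,215,80,75,5),0,225,0,0,cv2.BORDER_CONSTANT)])
cv2.imwrite("pics/m5.png",np.clip(m*1.5,0,255).astype(np.uint8))
E
```

```text
t 8.30 pos [ 653.  -101.8  241.7] rot [-180.     0.    71.9] q1 -9.9 q6 8.3 F [-0.1  0.6 -0.2] w 91.0 g 0.0
turn [-0.   0.   0.2] shift [-138.8  -42.9    1.7] shift in target axes [-139.   -42.4    1.7]
```

View pics/m5.png

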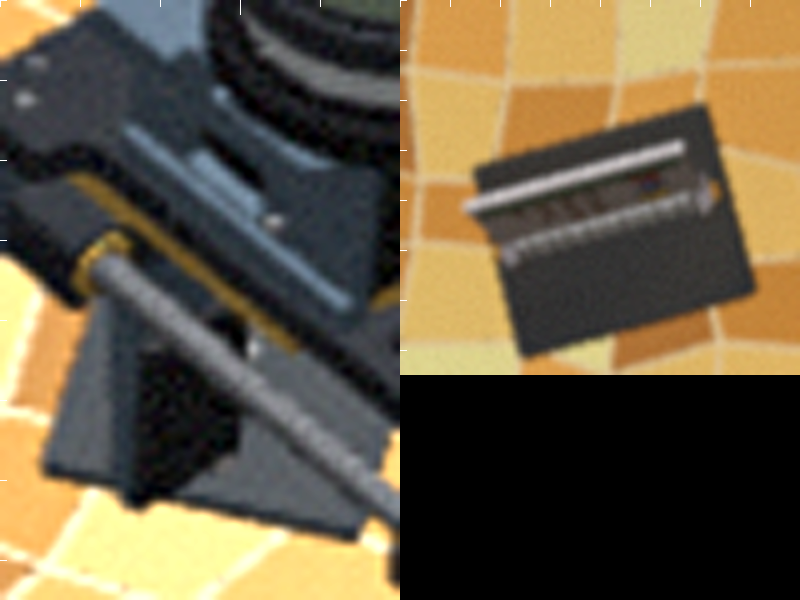

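Run:
```python
from cams import *
np.set_printoptions(precision=1,suppress=True)
a,b=plane(T,(218.4,256),123),plane(T,(261.6,244.4),123)
print("card",a,b,np.linalg.norm(a-b),(a+b)/2,np.degrees(np.arctan2(-(a-b)[0],(a-b)[1])))
c=[plane(T,p,z) for p,z in(((219.6,248.6),10),((266,236),10),((276,273.6),5),((229.4,286.4),5))]
for i in c:print(i)
print(sum(c)/4)
```

```text
card [504.4 190.2 123. ] [529.9  95.4 123. ] 98.11352519777701 [517.1 142.8 123. ] 15.08836965499288
[544.2 212.4  10. ]
[575.3  98.9  10. ]
[482.1  73.5   5. ]
[451.4 186.4   5. ]
[513.3 142.8   7.5]
```

Call:
step_arm(
  steps=[
    [0,0,0,-35,-10.6,0,1],
    [0,0,0,-35,-10.6,0,1],
    [0,0,0,-35,-10.6,0,1],
    [0,0,0,-34,-10.6,1.7,1],
    [0,0,0,0,0,30,1],
    [0,0,0,0,0,30,1],
    [0,0,0,0,0,10,1],
    [0,0,0,0,0,0,1],
  ],
)

```text
time_s: 9.4
ee_pos: [569.3, -220.6, 170.1]
ee_rot: [-180.0, 0.0, 71.8]
force: [-0.4, -0.0, 0.2]
gripper_width: 91.4
gripper_force: 0.0
```

```bash
python3 g.py 569.1 -220.4 95 71.7
python3 - <<'E'
from cams import *
a=[]
for n in("scene","top"):
    f=grab_frame(n); cv2.imwrite(f"pics/{n}3.png",f["image"]); a.append(f["image"])
m=np.vstack([np.hstack([crop(a[0],310,185),crop(a[0],230,270)]),np.hstack([crop(a[1],205,215),crop(a[1],350,185)])])
cv2.imwrite("pics/m6.png",np.clip(m*1.5,0,255).astype(np.uint8))
E
```

```text
t 9.40 pos [ 569.3 -220.6  170.1] rot [-180.     0.    71.8] q1 -22.3 q6 -4.1 F [-0.4 -0.   0.2] w 91.4 g 0.0
turn [-0.   0.   0.1] shift [ 0.1 -0.2 75.1] shift in target axes [ 0.1 -0.2 75.1]
```

View pics/m6.png

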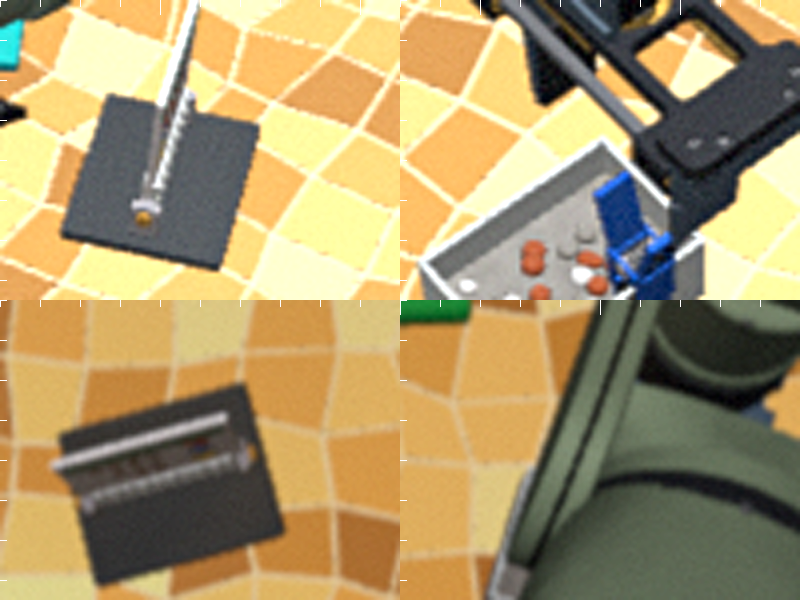

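Call:
step_arm(
  steps=[
    [0,0,0,0,0,25,1],
    [0,0,0,0,0,25,1],
    [0,0,0,0,0,15,1],
    [0,0,0,0,0,10,1],
    [0,0,0,0,0,0,1],
    [0,0,0,0,0,0,0.5],
    [0,0,0,0,0,0,0.4],
    [0,0,0,0,0,0,0.3],
  ],
  force=25,
)

```text
time_s: 10.5
ee_pos: [569.5, -220.8, 95.7]
ee_rot: [179.9, 0.0, 71.8]
force: [-0.1, -0.2, -0.4]
gripper_width: 64.1
gripper_force: 0.0
```

Call:
step_arm(
  steps=[
    [0,0,0,0,0,0,0.2],
    [0,0,0,0,0,0,0.1],
    [0,0,0,0,0,0,0],
    [0,0,0,0,0,0,0],
    [0,0,0,0,0,0,0],
    [0,0,0,0,0,0,0],
    [0,0,0,0,0,0,0],
    [0,0,0,0,0,0,0],
  ],
)

```text
time_s: 11.5
ee_pos: [569.2, -220.7, 95.2]
ee_rot: [180.0, 0.0, 71.8]
force: [-0.1, 0.7, -0.5]
gripper_width: 23.3
gripper_force: 25.0
```

```bash
python3 g.py 569.1 -220.4 95 71.7
```

```text
t 11.50 pos [ 569.2 -220.7   95.2] rot [180.    0.   71.8] q1 -22.3 q6 -4.1 F [-0.1  0.7 -0.5] w 23.3 g 25.0
turn [0.  0.  0.1] shift [ 0.2 -0.2  0.2] shift in target axes [ 0.2 -0.2  0.2]
```

Call:
step_arm(
  steps=[
    [0,0,0,0,0,-6,0],
    [0,0,0,0,0,-12,0],
    [0,0,0,0,0,-20,0],
    [0,0,0,0,0,-30,0],
    [0,0,0,0,0,-30,0],
    [0,0,0,0,0,-30,0],
    [0,0,0,0,0,-17,0],
    [0,0,0,0,0,0,0],
  ],
)

```text
time_s: 12.5
ee_pos: [570.1, -221.0, 242.7]
ee_rot: [179.7, 0.0, 71.8]
force: [-0.1, 0.4, -0.2]
gripper_width: 23.3
gripper_force: 25.0
```

```bash
python3 g.py 517 142.5 240 105.4
python3 - <<'E'
from cams import *
a=[]
for n in("scene","top"):
    f=grab_frame(n); cv2.imwrite(f"pics/{n}4.png",f["image"]); a.append(f["image"])
m=crop(a[0],245,230,80,60,10)
cv2.imwrite("pics/m7.png",np.clip(m*1.5,0,255).astype(np.uint8))
E
```

```text
t 12.50 pos [ 570.1 -221.   242.7] rot [179.7   0.   71.8] q1 -22.3 q6 -4.1 F [-0.1  0.4 -0.2] w 23.3 g 25.0
turn [  0.3   0.1 -33.6] shift [ 328.8 -163.9    1.8] shift in target axes [364.5  45.4   2.7]
```

View pics/m7.png

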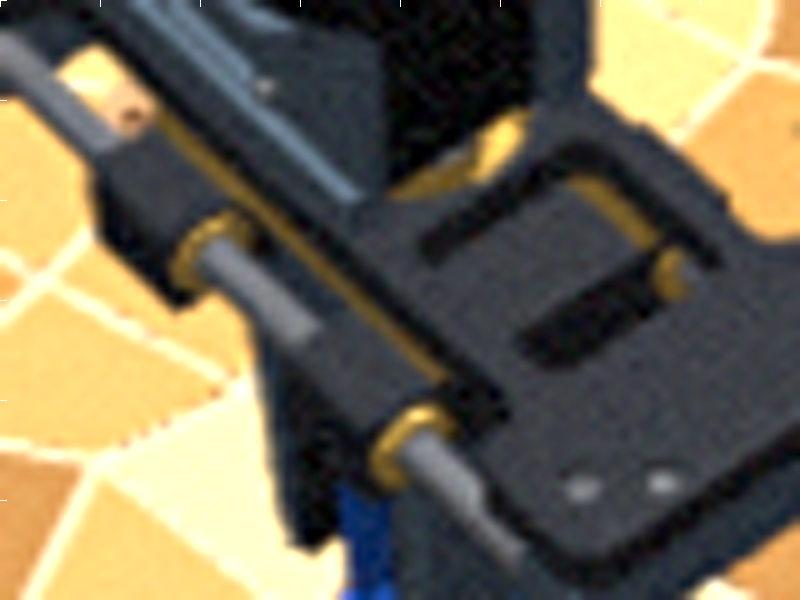

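Call:
step_arm(
  steps=[
    [0,0,-8.4,0,0,0,0],
    [0,0,-8.4,0,0,0,0],
    [0,0,-8.4,0,0,0,0],
    [0,0,-8.4,0,0,0,0],
    [0,0,0,20,0,0,0],
    [0,0,0,40,5,0,0],
    [0,0,0,50,7,0,0],
    [0,0,0,50,7,0,0],
  ],
)

```text
time_s: 13.6
ee_pos: [543.7, -58.9, 239.6]
ee_rot: [-179.9, -0.1, 105.2]
force: [0.4, 1.0, -0.7]
gripper_width: 23.5
gripper_force: 25.0
```

Call:
step_arm(
  steps=[
    [0,0,0,50,7,0,0],
    [0,0,0,50,7,0,0],
    [0,0,0,40,6,0,0],
    [0,0,0,30,3,0,0],
    [0,0,0,22,2,0,0],
    [0,0,0,12,1,0,0],
    [0,0,0,0,0,0,0],
    [0,0,0,0,0,0,0],
  ],
)

```text
time_s: 14.6
ee_pos: [515.8, 141.7, 240.1]
ee_rot: [-180.0, 0.0, 105.4]
force: [0.0, 0.7, -0.2]
gripper_width: 23.5
gripper_force: 25.0
```

```bash
python3 g.py 517 142.5 164 105.4
python3 - <<'E'
from cams import *
np.set_printoptions(precision=1,suppress=True)
s=state();p=s["ee_pos"];u=np.array([.964,.266]);v=np.array([-.266,.964])
for n,c in(("scene",S),("top",T)):
    im=grab_frame(n)["image"]; cv2.imwrite(f"pics/{n}5.png",im); h=cv2.cvtColor(im,cv2.COLOR_BGR2HSV)
    m=cv2.inRange(h,(105,120,30),(125,255,255)); k,l,st,ce=cv2.connectedComponentsWithStats(m)
    for i in range(1,k):
        if st[i,4]>15:
            q=np.column_stack(np.nonzero(l==i))[:,::-1]; print(n,st[i],ce[i].round(1),"low",q[q[:,1]==q[:,1].max()].mean(0),"L",q[q[:,0]==q[:,0].min()].mean(0),"R",q[q[:,0]==q[:,0].max()].mean(0))
    # predicted outer lower corners of jaw arms and lip mid
    for dx in(-18,18):
        for dy in(-11,11): print(dx,dy,proj(c,[*(p[:2]+u*dx+v*dy),p[2]-16-38]))
E
```

```text
t 14.60 pos [515.8 141.7 240.1] rot [-180.     0.   105.4] q1 14.1 q6 -1.2 F [ 0.   0.7 -0.2] w 23.5 g 25.0
turn [-0.  0. -0.] shift [ 0.5  1.4 76.1] shift in target axes [ 0.5  1.4 76.1]
scene [348 145  18  36 198] [356.3 164.3] low [362. 180.] L [348.  174.5] R [365.  171.5]
-18 -11 [347.6 178.3]
-18 11 [349.9 171.7]
18 -11 [363.6 181.4]
18 11 [365.7 174.8]
-18 -11 [242.8 251.6]
-18 11 [232.5 254.5]
18 -11 [238.6 235.3]
18 11 [228.4 238.1]
```

Run:
```python
from cams import *
np.set_printoptions(precision=1,suppress=True)
v=np.array([-.266,.964]);u=np.array([.964,.266])
X=plane(S,(350.5,211.2),123)[:2];print(X+49*v); X,e=tri(S,(350.5,211.2),T,(262,244.5));print(X,e,X[:2]+49*v)
for n,o in(("scene3.png",(325,160)),):
    m=crop(cv2.imread("pics/scene3.png"),325,160,60,75,8)
    im=crop(cv2.imread("pics/scene5.png"),325,140,40,75,8)
    cv2.imwrite("pics/m8.png",np.clip(np.hstack([m,im])*1.5,0,255).astype(np.uint8))
```

```text
[516.2 143.6]
[529.7  94.6 124.7] 0.8122000382853796 [516.6 141.8]
```

View pics/m8.png

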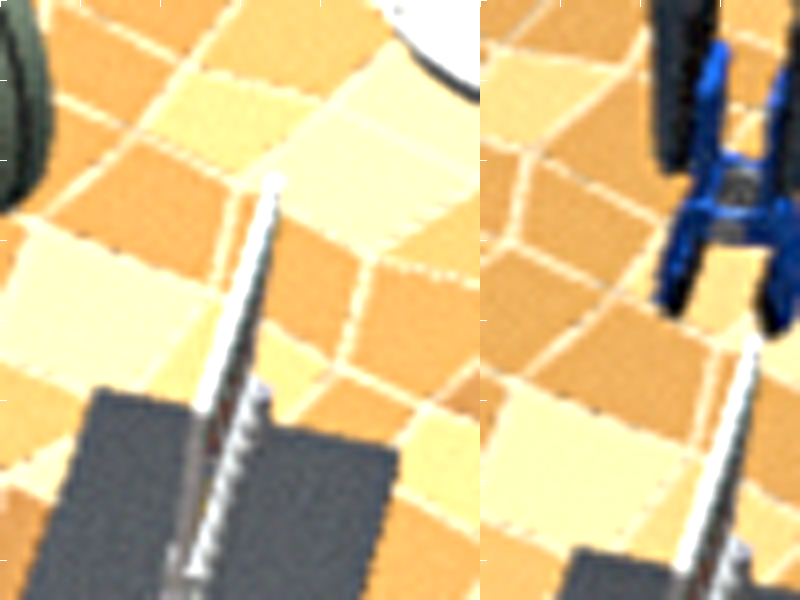

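Left crop: card edge runs from scene (350.6,211.2) to (359.4,182.2). Right crop: the clip gapes squarely above it. Both agree with the measured mid-edge at (516.6,142.4), so I'll descend.

Call:
step_arm(
  steps=[
    [0,0,0,0.5,1,20,0],
    [0,0,0,0,0,15,0],
    [0,0,0,0,0,10,0],
    [0,0,0,0,0,8,0],
    [0,0,0,0,0,6,0],
    [0,0,0,0,0,6,0],
    [0,0,0,0,0,6,0],
    [0,0,0,0,0,6,0],
  ],
)

```text
time_s: 15.7
ee_pos: [516.8, 143.0, 163.0]
ee_rot: [180.0, 0.0, 105.4]
force: [-1.2, 0.6, 0.0]
gripper_width: 23.7
gripper_force: 25.0
```

Call:
step_arm(
  steps=[
    [0,0,0,0,0,0,0],
    [0,0,0,0,0,0,0],
    [0,0,0,0,0,0,0],
    [0,0,0,0,0,0,0],
    [0,0,0,0,0,0,0],
    [0,0,0,0,0,0,0],
    [0,0,0,0,0,0,0],
    [0,0,0,0,0,0,0],
  ],
)

```text
time_s: 16.7
ee_pos: [516.7, 143.0, 163.2]
ee_rot: [180.0, 0.0, 105.4]
force: [-0.6, 0.7, -1.0]
gripper_width: 23.0
gripper_force: 25.0
```

```bash
python3 g.py 516.6 142.4 163 105.4
python3 - <<'E'
from cams import *
np.set_printoptions(precision=1,suppress=True)
s=state();p=s["ee_pos"];u=np.array([.964,.266]);v=np.array([-.266,.964])
im=grab_frame("scene")["image"]; cv2.imwrite("pics/scene6.png",im); h=cv2.cvtColor(im,cv2.COLOR_BGR2HSV)
m=cv2.inRange(h,(105,120,30),(125,255,255)); k,l,st,ce=cv2.connectedComponentsWithStats(m)
for i in range(1,k):
    if st[i,4]>15: print(st[i],ce[i])
for dx in(-18,18):
    for dy in(-11,11): print(dx,dy,proj(S,[*(p[:2]+u*dx+v*dy),p[2]-54]))
# white card pixels, near part: row profile of card edge vs before
a=cv2.imread("pics/scene3.png")
for r in(205,209,211,213): print(r,im[r,344:360].mean(1).astype(int),a[r,344:360].mean(1).astype(int))
E
```

```text
t 16.70 pos [516.7 143.  163.2] rot [180.    0.  105.4] q1 14.2 q6 -1.2 F [-0.6  0.7 -1. ] w 23.0 g 25.0
turn [0. 0. 0.] shift [-0.5 -0.3  0.2] shift in target axes [-0.5 -0.3  0.2]
[346 172  18  33 190] [355.1 189. ]
-18 -11 [346.4 202.5]
-18 11 [348.7 195.9]
18 -11 [361.7 205.6]
18 11 [363.8 199. ]
205 [172 162 152 150 148 150 161 198 182  98  51  66  96 142  79  20] [183 170 162 157 159 160 172 212 196 106  53  65  99 154 162 161]
209 [121 130 146 150 149 168 198 146  70  62  67 130 143 125 116 144] [132 137 162 165 159 180 213 157  77  66  70 140 153 136 123 154]
211 [ 54  53  52  54  65 119 147  95  57  49  94 163 121  66  73 139] [ 58  56  59  58  70 127 157 102  63  51 104 177 130  69  81 151]
213 [ 55  58  57  57  61  80  71  45  65  66 131 112  93  69  54  65] [ 64  63  59  60  67  85  77  52  66  74 144 118 101  74  61  73]
```

```bash
python3 -c "
from workcell import *
print(job_done())"
```

```text
the job is handed in; nothing more can be done
None
```

I stood the card upright (about 0.02 rad of lean) and took the clip off the tin. It is now held still and fully squeezed over the middle of the card's top edge, lips about 14 mm below it. The final readings show no contact with the card, and I handed the job in at about 17 s, but no verdict came back.

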